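# Close a dust extractor's filter cover, clamping levers crosswise and a little at a time

### The arm

A 7-joint arm with a two-finger parallel gripper is mounted at the origin on the work surface. World frame = base frame: x ahead of the robot, y to its left, z up, the work surface at z = 0. Lengths are in m, angles in rad, forces in N, time in s.
With the tool pointing down it reaches from about 0.4 to 0.85 m from the base axis. Payload 4.5 kg.
Tool frame: the origin (TCP) lies between the finger pads; the fingertips stand 22 mm ahead of it and the grasp point (between the pads) lies 3 mm ahead of it; z points along the fingers, y is the line along which they close (so a half turn about z gives the same grasp; the last joint's range is limited). The gripper opens to 88 mm and grips with 3 to 60 N. Pads are 18 mm wide; open, the fingers measure 123 mm over their backs; the gripper's body (75 mm by 187 mm) begins 45 mm behind the grasp point.
Start: joints at [-1.125, 0.689, -0.195, 1.565, 0.157, 0.902, -0.215], TCP at [0.25, 0.573, 0.261] pointing down, gripper open.
Joint ranges: [-3.01, 3.01], [-0.46, 2.08], [-1.47, 1.51], [0.13, 2.56], [-1, 4.14], [0.04, 2.09], [-2.66, 2.66]. Speed limits (rad/s): [2.57, 2.57, 3.14, 3.14, 3.14, 3.14, 3.14].

### API

Orientations are given as a rotation vector (axis times angle).
In Python, from bench import arm, eyes gives the robot as it stands. The module is installed in compiled form; this text tells all that it offers.
- The arm moves only by the shell command python3 -m crank 'ROWS' [OPENING] [FORCE]. ROWS is a JSON object of lists of equal length, an entry for each row: "offset": the shift along the world's x, y, z in mm, a list of three; "dr": the turn, a rotation vector about the world's x, y, z in degrees, a list of three. In form: {"offset": [[dx, dy, dz], ...], "dr": [[wx, wy, wz], ...]}. A call has exactly 8 rows; each row shifts and turns the commanded pose from where the row before left it; what a row does not reach is not made up. A row lasts 1/8 s, in which the tool goes at most 62.5 mm and 10.7 degrees, less where a joint would pass 70% of its speed; a pose out of reach is approached as far as the arm can. A call is refused whole if a number of a shift passes 62.5 or a number of a turn 10.7, either way. A call with a gripper value outside its range is refused whole. OPENING is the finger opening in mm, from 0 to 88.1, set as the call begins (- or left out, the last holds). The fingers move at their own pace and stop on an object; FORCE is the grip in N (left out, the last holds). Time passes only in rows, so rows that do not move let the fingers close, or fill a call up. It gives the time, the measured TCP pose, the force, the opening and the grip force at its end, in the units of the state.
- arm.read_state(): the state, without advancing time (a new reading comes with each control period).
- eyes.camera(name): name is "scene" or "side" or "wrist"; returns a dict with "color" (480x640x3 uint8, red, green, blue), "range_z" (480x640 float32, m along the optical axis (not along the pixel's ray), 0 where there is no reading), "fx", "fy", "cx", "cy" (pixels), "T" (4x4, takes a point from camera to world coordinates); the wrist camera has in their place "mount" (4x4, takes a point from camera to tool coordinates, whose origin is the TCP and whose axes are the flange's). Camera axes: x right, y down, z forward; pixel columns grow to the right and rows downward; lengths in m; the calibration is good to about 2 mm. A picture is of the moment at which its call begins: read the wrist's pose just before it.
- arm.finish_job(): hands the job in; it is judged then, once.
The state is a dict: "time": time; "joints": joint angles; "joint_velocities": joint speeds; "effort": joint torques, N m; "eef_pos": TCP position; "eef_rot": TCP orientation; "ft_force": force on the tool from outside, world axes, zero at the start; "ft_torque": the same for the moment, N m; "finger_gap": finger opening in m; "finger_force": force on a finger pad.
Only numpy, scipy, OpenCV 4.12 (cv2) and the standard library are available. Lean on these libraries where they do the work, as an engineer would, in place of code of your own. Each camera call takes 0.05 s, during which the arm holds its last target. There are 200 camera calls.

### The job

The dust extractor's filter cover lies under its four loose clamping levers but is not home: push it home by its handle, gently, until it stops. Then tighten the four levers crosswise and a little at a time - first nip them all lightly (about 4 N at the ball), one diagonal pair and then the other, then go round again in the same way and snug each (about 12 N at the ball) - so that the cover comes down without rocking, flush and level on its rim, all four levers snug but not over-tightened. Leave everything else on the bench where it is.

Things in the scene. Friction and masses are not known exactly. Their poses are not given: they have to be found in the camera images.
- extractor: bench-top dust extractor, fixed, level, at a varying place and yaw: grey cabinet 270 x 230 mm, 85 mm high; louvred intake on its -x side, blue blower (top at 112 mm) on its +x side. Origin: on the bench under the centre of the filter opening; x points from intake to blower. Four studs at x, y = +-60 mm. The rim for the cover is 91 mm above the bench.
- cover_home (a point): where cover_mid must come to rest: middle of the filter opening at the height of the rim, 91 mm above the extractor's origin. x, y axes as the extractor's.
- cover_mid (a point): aluminium filter cover 150 x 84 x 10 mm with four slotted ears under the levers. This point: centre of its underside. It can slide along the extractor's x (about 3 N while the levers are loose) and be pressed down. It starts 12 to 21 mm short of home, on the -x side of it; an end stop halts it at home.
- cover: the cover as a whole, same origin. A springy gasket holds it 1.5 mm above the rim; it yields that under 105 N spread evenly, or 35 N on one corner alone. Pressing one corner slackens its neighbours. Tilted by more than 0.0105 rad (0.6 deg) at any time it pinches the gasket: one corner brought all the way down with the others loose does that.
- cover_handle (a point): centre of the cover's handle bar: black, 12 mm thick, 60 mm long along the extractor's y, on two 10 mm posts 48 mm apart; 46 mm above the cover's underside, 36 mm above the plate's top, so that closed fingers can push the bar from its -x side. Push with 35 N at most.
- lever_nl_ball (a point): red ball (22 mm) of the clamping lever on the intake side, left (-x, +y of the extractor), diagonal to lever_fr. This point: centre of the ball, 60 mm out from the lever's upright axis, 32 mm above its washer. Clockwise from above tightens, lowering it 14 mm a turn (2.2 mm per rad). It starts loose, pointing 47 to 54 deg anticlockwise of the outward diagonal, its washer 0.1 to 1.4 mm above the cover, unknown and different at each.
- lever_nr_ball (a point): red ball (22 mm) of the clamping lever on the intake side, right (-x, -y), diagonal to lever_fl. This point: centre of the ball, 60 mm out from the lever's upright axis, 32 mm above its washer. Clockwise from above tightens, lowering it 14 mm a turn (2.2 mm per rad). It starts loose, pointing 47 to 54 deg anticlockwise of the outward diagonal, its washer 0.1 to 1.4 mm above the cover, unknown and different at each.
- lever_fl_ball (a point): red ball (22 mm) of the clamping lever on the blower side, left (+x, +y), diagonal to lever_nr. This point: centre of the ball, 60 mm out from the lever's upright axis, 32 mm above its washer. Clockwise from above tightens, lowering it 14 mm a turn (2.2 mm per rad). It starts loose, pointing 47 to 54 deg anticlockwise of the outward diagonal, its washer 0.1 to 1.4 mm above the cover, unknown and different at each.
- lever_fr_ball (a point): red ball (22 mm) of the clamping lever on the blower side, right (+x, -y), diagonal to lever_nl. This point: centre of the ball, 60 mm out from the lever's upright axis, 32 mm above its washer. Clockwise from above tightens, lowering it 14 mm a turn (2.2 mm per rad). It starts loose, pointing 47 to 54 deg anticlockwise of the outward diagonal, its washer 0.1 to 1.4 mm above the cover, unknown and different at each.
- lever_nl: lever nl as a whole: steel hub 26 mm round, 27 mm tall, 10 mm arm, ball; origin on its axis under the washer, x towards the ball. Stays where it is left. A square push on the ball to turn it: 0.5 N free, plus 0.13 to 0.18 N per newton of its load on the cover: 4 N at a light nip (about 22 N load), 12 N when snug (about 75 N). Load at the end 40 to 120 N; never over 120 N.
- lever_nr: lever nr as a whole: steel hub 26 mm round, 27 mm tall, 10 mm arm, ball; origin on its axis under the washer, x towards the ball. Stays where it is left. A square push on the ball to turn it: 0.5 N free, plus 0.13 to 0.18 N per newton of its load on the cover: 4 N at a light nip (about 22 N load), 12 N when snug (about 75 N). Load at the end 40 to 120 N; never over 120 N.
- lever_fl: lever fl as a whole: steel hub 26 mm round, 27 mm tall, 10 mm arm, ball; origin on its axis under the washer, x towards the ball. Stays where it is left. A square push on the ball to turn it: 0.5 N free, plus 0.13 to 0.18 N per newton of its load on the cover: 4 N at a light nip (about 22 N load), 12 N when snug (about 75 N). Load at the end 40 to 120 N; never over 120 N.
- lever_fr: lever fr as a whole: steel hub 26 mm round, 27 mm tall, 10 mm arm, ball; origin on its axis under the washer, x towards the ball. Stays where it is left. A square push on the ball to turn it: 0.5 N free, plus 0.13 to 0.18 N per newton of its load on the cover: 4 N at a light nip (about 22 N load), 12 N when snug (about 75 N). Load at the end 40 to 120 N; never over 120 N.
- old_filter_mid (a point): old filter cartridge standing beside the extractor, 100 mm round, 72 mm tall; centre. Leave alone.
- spare_lever_mid (a point): spare clamping lever, same look as the four, standing loose on the bench at the left of the extractor; point 16 mm up, 20 mm from its axis. Not to be used; leave alone.
- shoe_box_mid (a point): closed olive marbled shoe box 296 x 181 x 105 mm; centre, 50 mm up. Leave alone.
- pump_shoe_mid (a point): silver high-heeled shoe 230 mm long; point 30 mm above the bench at its middle. Leave alone.
- scanner_mid (a point): barcode scanner lying on the bench, 190 x 62 x 51 mm; point 25 mm up. Leave alone.
- tape_roll_mid (a point): roll of brown packing tape, 110 mm round, 48 mm tall; centre. Leave alone.

How it is judged:
On the way, in this order (a step that is already met when the one before it is completed fails the run):
1. the cover is pushed home against its stop (x of cover_mid in the frame of extractor above -0.002 m), for 0.2 s.
2. one diagonal pair of levers is nipped (5 to 45 N each), the other pair still loose (under 3 N), the cover level within 0.0045 rad (x of cover_mid in the frame of extractor above -0.002 m and angle between cover_mid's own z axis and vertical below 0.0045 rad and ((contact force between lever_nl and cover between 5 and 45 N and contact force between lever_fr and cover between 5 and 45 N and contact force between each of lever_nr, lever_fl and cover below 3 N) or (contact force between lever_nr and cover between 5 and 45 N and contact force between lever_fl and cover between 5 and 45 N and contact force between each of lever_nl, lever_fr and cover below 3 N))), for 0.2 s.
3. all four levers have been turned (balls moved by over 12 mm), a diagonal pair bears with 5 to 45 N each, the cover is level and not yet down on its rim (over 0.4 mm above it) (x of cover_mid in the frame of extractor above -0.002 m and angle between cover_mid's own z axis and vertical below 0.0045 rad and z of cover_mid in the frame of extractor above 0.0914 m and distance of each of lever_nl_ball, lever_nr_ball, lever_fl_ball, lever_fr_ball from where it was at the start of the episode above 0.012 m and ((contact force between lever_nl and cover between 5 and 45 N and contact force between lever_fr and cover between 5 and 45 N) or (contact force between lever_nr and cover between 5 and 45 N and contact force between lever_fl and cover between 5 and 45 N))), for 0.2 s.
4. one diagonal pair is snug (40 N or more each), the other pair not yet (under 35 N) (((contact force between each of lever_nl, lever_fr and cover above 40 N and contact force between each of lever_nr, lever_fl and cover below 35 N) or (contact force between each of lever_nr, lever_fl and cover above 40 N and contact force between each of lever_nl, lever_fr and cover below 35 N))), for 0.2 s.
5. all four levers are snug (40 N or more on the cover each) and the cover is down on its rim, level (contact force between each of lever_nl, lever_nr, lever_fl, lever_fr and cover above 40 N and x of cover_mid in the frame of extractor above -0.002 m and z of cover_mid in the frame of extractor below 0.0917 m and angle between cover_mid's own z axis and vertical below 0.004 rad), for 0.2 s.
At the end, for the whole second after the job is handed in: the cover is home (within 2 mm of its stop), fully down on its rim (within 0.7 mm) and level (within 0.004 rad), and each of the four levers presses on it with 40 to 120 N (all of step 5 and contact force between each of lever_nl, lever_nr, lever_fl, lever_fr and cover below 120 N); the robot touches nothing.
It fails at once if a lever is over-tightened (presses on the cover with more than 120 N) (contact force between any of lever_nl, lever_nr, lever_fl, lever_fr and cover above 120 N).
It fails at once if the cover is rocked by more than 0.0105 rad and pinches its gasket (angle between cover_mid's own z axis and vertical above 0.0105 rad).
It fails at once if levers not tightened crosswise: two neighbours snug (over 50 N) while both others are not (under 20 N) ((contact force between each of lever_nl, lever_nr and cover above 50 N and contact force between each of lever_fl, lever_fr and cover below 20 N) or (contact force between each of lever_fl, lever_fr and cover above 50 N and contact force between each of lever_nl, lever_nr and cover below 20 N) or (contact force between each of lever_nl, lever_fl and cover above 50 N and contact force between each of lever_nr, lever_fr and cover below 20 N) or (contact force between each of lever_nr, lever_fr and cover above 50 N and contact force between each of lever_nl, lever_fl and cover below 20 N)).
It fails at once if the fingers press on the cover with more than 35 N (contact force between the fingers and cover above 35 N).
It fails at once if a bystander is moved by more than 20 mm (distance of any of old_filter_mid, spare_lever_mid, shoe_box_mid, pump_shoe_mid, scanner_mid, tape_roll_mid from where it was at the start of the episode above 0.02 m).
It also fails if it takes over 72 s, if anything falls off the work surface, if the arm or the gripper's body presses on something with over 40 N, if the wrist force passes 120 N, or if a joint passes its speed limit or range.

## Working session

There is one attempt and no reset: what is moved stays moved. The work goes in short steps, Python scripts to look and compute and a shell command to move; the robot and the scene stay as the last step left them, time stands still between calls to the robot, and variables do not carry over. Pictures are saved under pics/ and viewed, at most 10 in all, crops included, and the job is handed in when it is done.

```bash
mkdir -p pics; cat > h.py <<'E'
import numpy as np, cv2
from bench import arm, eyes
def grab(n):
    s=arm.read_state(); c=eyes.camera(n)
    if 'T' not in c or n=='wrist':
        R=cv2.Rodrigues(np.array(s['eef_rot'],float))[0]; T=np.eye(4); T[:3,:3]=R; T[:3,3]=s['eef_pos']; c['T']=T@c['mount']
    return c
def ray(c,u,v):
    d=c['T'][:3,:3]@np.array([(u-c['cx'])/c['fx'],(v-c['cy'])/c['fy'],1]); return c['T'][:3,3],d
def plane(c,u,v,z):
    o,d=ray(c,u,v); return o+d*(z-o[2])/d[2]
def pts(c):
    v,u=np.mgrid[:480,:640]; z=c['range_z']; P=np.stack([(u-c['cx'])/c['fx']*z,(v-c['cy'])/c['fy']*z,z],-1)
    return P@c['T'][:3,:3].T+c['T'][:3,3]
def red(c):
    h=cv2.cvtColor(c['color'],cv2.COLOR_RGB2HSV); m=(((h[...,0]<8)|(h[...,0]>172))&(h[...,1]>150)&(h[...,2]>60)).astype(np.uint8)
    n,l,st,ce=cv2.connectedComponentsWithStats(m); P=pts(c); out=[]
    for i in range(1,n):
        if st[i,4]>25:
            q=P[(l==i)&(c['range_z']>0)]; out.append((ce[i].round(1),st[i,:5],np.median(q,0).round(4) if len(q) else None))
    return out
def save(c,f): cv2.imwrite('pics/'+f,c['color'][...,::-1])
E
python3 - <<'E'
from h import *
print(arm.read_state())
for n in('scene','side'):
    c=grab(n); save(c,n+'.png'); print(n,c['T'].round(3).tolist(),c['fx'])
    for r in red(c): print(r, plane(c,*r[0],.125).round(4))
E
```

```text
{'time': 0.0, 'joints': array([-1.12520193,  0.6899758 , -0.19454627,  1.56636574,  0.15730957,
        0.9024936 , -0.2151086 ]), 'joint_velocities': array([ 1.50407529e-03, -3.25927104e-03, -6.34863752e-04, -5.84579343e-04,
        9.92523667e-04, -1.87590685e-03,  1.51061968e-05]), 'effort': array([-7.74421223e-04, -5.27549994e+01, -1.26666125e+00, -1.53428990e+01,
       -5.25733398e-02,  6.80428493e-03,  1.83706024e-04]), 'eef_pos': array([0.2499471 , 0.5721869 , 0.25991014]), 'eef_rot': array([-6.42063533e-01, -3.07501805e+00,  2.87349527e-03]), 'ft_force': array([ 0.16405571, -0.53633653,  0.52845016]), 'ft_torque': array([0.01415442, 0.06555175, 0.00307895]), 'finger_force': 0.0, 'finger_gap': 0.0881957700060971}
scene [[-0.073, 0.636, -0.769, 1.511], [0.997, 0.029, -0.07, 0.101], [-0.022, -0.771, -0.636, 0.949], [0.0, 0.0, 0.0, 1.0]] 564.8858594677811
(array([ 40.8, 248.9]), array([   2,  193,   81,  108, 1016], dtype=int32), array([ 4.665e-01, -7.011e-01, -1.000e-04])) [ 0.6004 -0.5956  0.125 ]
(array([496.6, 195.9]), array([459, 194,  76,   5, 195], dtype=int32), array([0.
[... 789 characters left out ...]
.827], [0.0, 0.0, 0.0, 1.0]] 488.01545002393954
(array([195.8, 207.8]), array([190, 195,  12,  26, 115], dtype=int32), array([0.1808, 0.4997, 0.0031])) [0.1876 0.2604 0.125 ]
(array([300.4, 210.4]), array([298, 208,   6,   6,  27], dtype=int32), array([0.4873, 0.1248, 0.1405])) [0.4932 0.1532 0.125 ]
(array([382.8, 231.8]), array([380, 229,   7,   7,  38], dtype=int32), array([ 0.677 , -0.0586,  0.1421])) [ 0.6865 -0.0348  0.125 ]
(array([318. , 242.2]), array([315, 239,   7,   8,  47], dtype=int32), array([ 0.4919, -0.0613,  0.1403])) [ 0.4985 -0.0374  0.125 ]
(array([478.9, 476. ]), array([454, 470,  42,  10, 228], dtype=int32), array([ 0.6277, -0.6901,  0.0007])) [ 0.5646 -0.7563  0.125 ]
```

View pics/scene.png

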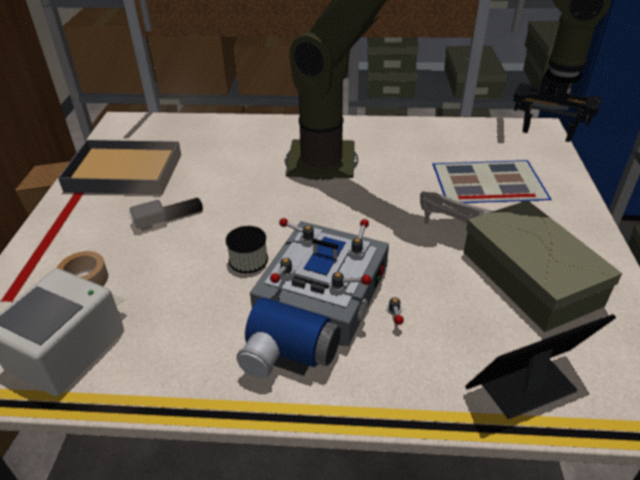

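View pics/side.png

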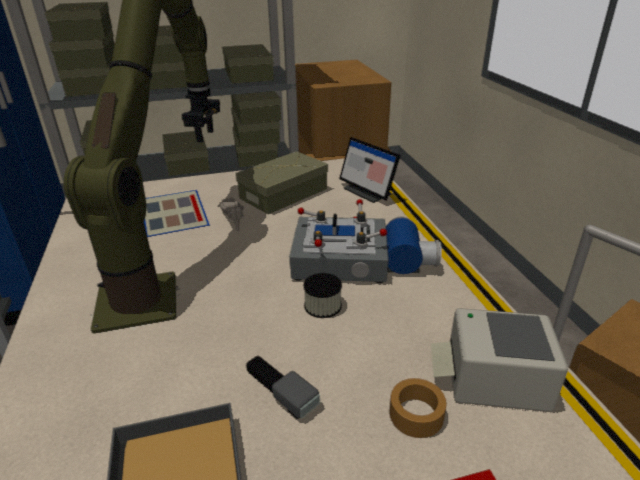

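The scene image shows the extractor in the middle: four red balls at about (283,222), (364,222), (275,277) and (366,279), with the spare lever at (398,319). In the side image the balls are at (300,210), (318,242) and (383,232). The blower points to +x, so the yaw is about -19 deg and the centre is near (0.585, 0.036). I'll move above it for a close look.

```bash
python3 -c "
from h import *
c=eyes.camera('wrist');print(c['mount'].round(3),c['fx'])"
python3 -m crank '{"offset":[[30,-60,20],[30,-60,20],[30,-60,20],[30,-60,10],[30,-60,0],[30,-60,0],[30,-60,0],[30,-60,0]],"dr":[[0,0,0],[0,0,0],[0,0,0],[0,0,0],[0,0,0],[0,0,0],[0,0,4],[0,0,0]]}' 0 20
```

```text
[[ 0.001 -0.947 -0.321  0.083]
 [ 1.     0.001 -0.    -0.   ]
 [ 0.001 -0.321  0.947 -0.125]
 [ 0.     0.     0.     1.   ]] 333.47782751659327
time: 1.15
eef_pos: [0.4706, 0.1313, 0.3236]
eef_rot: [0.533, 3.096, 0.001]
ft_force: [1.4, 0.3, -0.4]
finger_gap: 0.0101
finger_force: 0.0
```

```bash
python3 -m crank '{"offset":[[20,-20,0],[20,-20,0],[8,0,0],[0,0,0],[0,0,0],[0,0,0],[0,0,0],[0,0,0]],"dr":[[0,0,0],[0,0,0],[0,0,0],[0,0,0],[0,0,0],[0,0,0],[0,0,0],[0,0,0]]}'
python3 - <<'E'
from h import *
c=grab('wrist'); save(c,'w1.png'); np.savez('w1.npz',**{k:c[k] for k in('color','range_z','T','fx','fy','cx','cy')})
for r in red(c): print(r, plane(c,*r[0],.135).round(4))
E
```

```text
time: 2.15
eef_pos: [0.5178, 0.0933, 0.3236]
eef_rot: [-0.534, -3.096, -0.0]
ft_force: [0.7, 0.5, -0.5]
finger_gap: 0.0003
finger_force: 0.0
(array([348.6, 179.8]), array([338, 169,  22,  22, 387], dtype=int32), array([0.4874, 0.129 , 0.1441])) [0.4889 0.1291 0.135 ]
(array([169.3, 247.9]), array([158, 238,  23,  21, 371], dtype=int32), array([ 0.4922, -0.0548,  0.1438])) [ 0.4932 -0.0602  0.135 ]
(array([441.5, 287.3]), array([434, 281,  15,  14, 150], dtype=int32), array([0.6827, 0.205 , 0.0407])) [0.6264 0.1857 0.135 ]
```

View pics/w1.png

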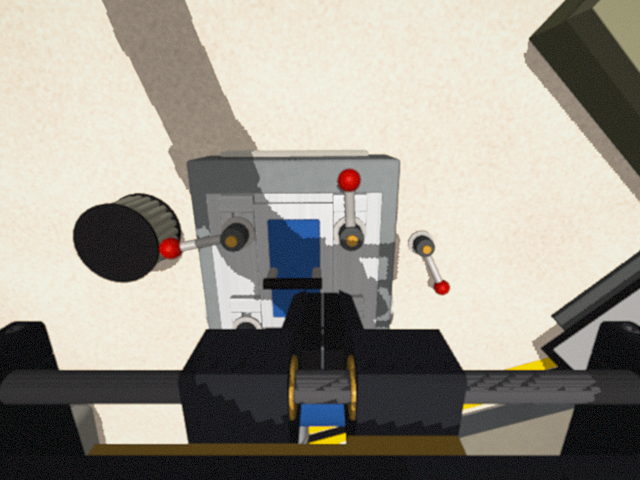

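The wrist image shows the nl ball at (349,180) with its hub at (351,237), and the nr ball at (169,248) with its hub at (233,236). The black handle bar runs from x 264 to 321 at row 283. The old filter lies just under the nr ball, but lower down.

```bash
python3 - <<'E'
from h import *
c=dict(np.load('w1.npz'))
P=pts(c)
h=cv2.cvtColor(c['color'],cv2.COLOR_RGB2HSV)
m=((h[...,0]>10)&(h[...,0]<25)&(h[...,1]>140)&(h[...,2]>90)).astype(np.uint8)
m[310:]=0
n,l,st,ce=cv2.connectedComponentsWithStats(m)
for i in range(1,n):
    if st[i,4]>20 and st[i,4]<400: print('gold',ce[i],st[i,4],np.median(P[l==i],0).round(4),plane(c,*ce[i],.13).round(4))
k=((P[...,2]>.139)&(P[...,2]<.152)&(h[...,2]<60)).astype(np.uint8); k[310:]=0;k[:265]=0
n,l,st,ce=cv2.connectedComponentsWithStats(k)
for i in range(1,n):
    if st[i,4]>80: print('bar',ce[i],st[i],np.median(P[l==i],0).round(4),plane(c,*ce[i],.1445).round(4),cv2.minAreaRect(np.argwhere(l==i)[:,::-1].astype(np.float32)))
# two-view balls
S=grab('scene');D=grab('side')
def tri(a,b):
    (o1,d1),(o2,d2)=ray(S,*a),ray(D,*b); t=np.linalg.lstsq(np.stack([d1,-d2],1),o2-o1,rcond=None)[0]
    return ((o1+d1*t[0]+o2+d2*t[1])/2).round(4),np.linalg.norm(o1+d1*t[0]-o2-d2*t[1]).round(4)
rs=[r[0] for r in red(S)]; rd=[r[0] for r in red(D)]
for a in rs:
    for b in rd:
        p,e=tri(a,b)
        if e<.006 and .1<p[2]<.16: print('ball',a,b,p,e)
for a in rs: print(a,plane(S,*a,.135).round(4))
E
```

```text
gold [351.66666667 240.17142857] 105 [0.5466 0.1136 0.1348] [0.5479 0.1135 0.13  ]
gold [230.92156863 240.95098039] 102 [0.5069 0.0006 0.135 ] [ 0.5081 -0.0012  0.13  ]
gold [426.28813559 249.18644068] 59 [0.6267 0.2006 0.0317] [0.5824 0.1818 0.13  ]
bar [292.53960396 283.41584158] [263 278  59  12 606] [0.567  0.0439 0.1441] [0.5666 0.0439 0.1445] ((292.0, 283.5), (11.0, 58.0), 90.0)
ball [283.1 221.8] [317.9 242.1] [ 0.4935 -0.0574  0.1379] 0.0007
ball [364.4 222.1] [300.5 210.5] [0.4881 0.1297 0.1382] 0.0015
ball [274.7 277.4] [382.8 231.8] [ 0.6783 -0.0543  0.1375] 0.0001
[ 40.9 248.8] [ 0.6111 -0.5871  0.135 ]
[496.6 195.9] [0.3659 0.4503 0.135 ]
[283.1 221.8] [ 0.4903 -0.0581  0.135 ]
[364.4 222.1] [0.483  0.1302 0.135 ]
[274.7 277.4] [ 0.6759 -0.0548  0.135 ]
[365.9 279. ] [0.6711 0.1335 0.135 ]
[398.4 319.3] [0.7778 0.1949 0.135 ]
```

```bash
python3 -m crank '{"offset":[[5,-10,-45],[5,-10,-45],[5,-10,-45],[5.5,-10,-44],[6,-2,0],[6,-2,0],[6,-2,0],[6,-2,0]],"dr":[[0,0,0],[0,0,0],[0,0,0],[0,0,0],[0,0,0],[0,0,0],[0,0,0],[0,0,0]]}'
```

```text
time: 3.3
eef_pos: [0.5627, 0.046, 0.1459]
eef_rot: [0.533, 3.095, 0.002]
ft_force: [-3.1, 1.2, 3.3]
finger_gap: 0.0003
finger_force: 1.7
```

```bash
python3 -m crank '{"offset":[[1.9,-0.7,0],[1.9,-0.7,0],[1.4,-0.5,0],[0.9,-0.3,0],[0.6,-0.2,0],[0.5,-0.2,0],[0.4,-0.1,0],[0,0,0]],"dr":[[0,0,0],[0,0,0],[0,0,0],[0,0,0],[0,0,0],[0,0,0],[0,0,0],[0,0,0]]}'
```

```text
time: 4.3
eef_pos: [0.5681, 0.0434, 0.1445]
eef_rot: [-0.532, -3.092, 0.0]
ft_force: [-6.8, 3.4, 6.0]
finger_gap: 0.0006
finger_force: 3.7
```

```bash
python3 -m crank '{"offset":[[0.7,-0.2,0.2],[0.7,-0.2,0.2],[0.5,-0.2,0.2],[0,0,0],[0,0,0],[0,0,0],[0,0,0],[0,0,0]],"dr":[[0,0,0],[0,0,0],[0,0,0],[0,0,0],[0,0,0],[0,0,0],[0,0,0],[0,0,0]]}'
```

```text
time: 5.3
eef_pos: [0.5682, 0.0433, 0.1446]
eef_rot: [-0.53, -3.089, 0.001]
ft_force: [-9.9, 4.4, 6.3]
finger_gap: 0.0005
finger_force: 5.2
```

The cover is at its stop: it no longer moves, and the force only rises as the arm flexes. On to lever nl, straddling the ball with a 34 mm opening.

```bash
python3 -m crank '{"offset":[[-9.5,3.5,10],[-10,10,30],[-32,37,0],[-32.5,36.5,0],[0,0,0],[0,0,-21],[0,0,-21],[0,0,0]],"dr":[[0,0,0],[0,0,0],[0,0,4],[0,0,0],[0,0,0],[0,0,0],[0,0,0],[0,0,0]]}' 34 20
python3 - <<'E'
from h import *
s=arm.read_state();print(s['eef_pos'],s['ft_force'])
c=grab('wrist'); save(c,'w2.png')
for r in red(c): print(r, plane(c,*r[0],.135).round(4))
E
```

```text
time: 6.3
eef_pos: [0.4886, 0.1274, 0.1424]
eef_rot: [-0.429, -3.112, 0.002]
ft_force: [0.6, 0.2, 1.4]
finger_gap: 0.034
finger_force: 0.0
[0.48858275 0.12739613 0.14243503] [0.61103204 0.16582563 1.3786959 ]
(array([327.6, 324. ]), array([ 305,  300,   46,   49, 1781], dtype=int32), array([0.4843, 0.1305, 0.1436])) [0.4896 0.1291 0.135 ]
```

View pics/w2.png

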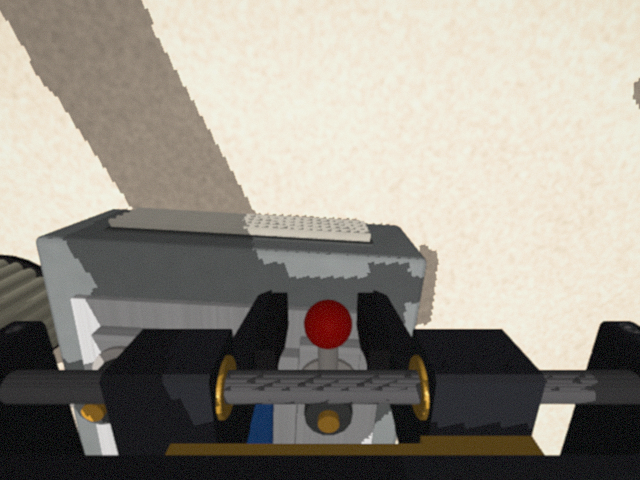

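The nl ball sits between the fingers at (328,324), well centred. I'll write a helper that gives arc rows and splits the wrist force into tangential and radial parts.

```bash
cat > arc.py <<'E'
import sys,numpy as np
from bench import arm
AX=dict(nl=(.5466,.1134),nr=(.507,.0),fl=(.6598,.0737),fr=(.6202,-.0395))
def st(n):
    s=arm.read_state(); r=np.array(s['eef_pos'][:2])-AX[n]; a=np.arctan2(r[1],r[0]); t=np.array([np.sin(a),-np.cos(a)])
    return np.degrees(a)%360,np.hypot(*r)*1e3,-s['ft_force'][:2]@t,s['ft_force'][:2]@(r/np.hypot(*r))
if __name__=='__main__':
    n,a0,d=sys.argv[1],float(sys.argv[2]),float(sys.argv[3])
    s=arm.read_state(); print(n,'ang %.1f r %.1f Ftan %.2f Frad %.2f'%st(n),s['time'],s['ft_force'][2].round(1))
    A=np.radians(a0-d*np.arange(9)); p=60*np.stack([np.cos(A),np.sin(A)],1); print(np.diff(p,axis=0).round(1).tolist())
E
python3 arc.py nl 166 3;python3 arc.py nl 142 2.5
```

```text
nl ang 166.0 r 59.4 Ftan -0.25 Frad -0.06 6.35 -0.0
[[0.8, 3.0], [1.0, 3.0], [1.2, 2.9], [1.3, 2.9], [1.5, 2.8], [1.6, 2.7], [1.7, 2.6], [1.9, 2.5]]
nl ang 166.0 r 59.4 Ftan -0.25 Frad -0.06 6.35 -0.0
[[1.7, 2.0], [1.7, 2.0], [1.8, 1.9], [1.9, 1.8], [2.0, 1.7], [2.1, 1.6], [2.1, 1.5], [2.2, 1.4]]
```

```bash
python3 -m crank '{"offset":[[0.8,3,-0.1],[1,3,-0.1],[1.2,2.9,-0.1],[1.3,2.9,-0.1],[1.5,2.8,-0.1],[1.6,2.7,-0.1],[1.7,2.6,-0.1],[1.9,2.5,-0.1]],"dr":[[0,0,-3],[0,0,-3],[0,0,-3],[0,0,-3],[0,0,-3],[0,0,-3],[0,0,-3],[0,0,-3]]}'; python3 arc.py nl 142 2.5
```

```text
time: 7.35
eef_pos: [0.499, 0.1513, 0.1423]
eef_rot: [-1.069, -2.954, 0.0]
ft_force: [-0.4, -1.1, 0.5]
finger_gap: 0.034
finger_force: 0.4
nl ang 141.5 r 60.9 Ftan 1.11 Frad -0.35 7.35 0.5
[[1.7, 2.0], [1.7, 2.0], [1.8, 1.9], [1.9, 1.8], [2.0, 1.7], [2.1, 1.6], [2.1, 1.5], [2.2, 1.4]]
```

```bash
python3 -m crank '{"offset":[[1.4,1.6,-0.1],[1.4,1.6,-0.1],[1.5,1.5,-0.1],[1.5,1.4,-0.1],[1.6,1.4,-0.1],[1.7,1.3,0],[1.7,1.2,0],[1.7,1.2,0]],"dr":[[0,0,-2],[0,0,-2],[0,0,-2],[0,0,-2],[0,0,-2],[0,0,-2],[0,0,-2],[0,0,-2]]}'; python3 arc.py nl 125.5 2
```

```text
time: 8.35
eef_pos: [0.511, 0.1627, 0.1417]
eef_rot: [-1.467, -2.777, 0.001]
ft_force: [-2.6, 0.3, 0.2]
finger_gap: 0.0344
finger_force: 1.3
nl ang 125.8 r 60.8 Ftan 1.95 Frad 1.73 8.35 0.2
[[1.7, 1.2], [1.8, 1.1], [1.8, 1.1], [1.8, 1.0], [1.9, 0.9], [1.9, 0.9], [1.9, 0.8], [2.0, 0.7]]
```

```bash
python3 -m crank '{"offset":[[1.7,1.2,0],[1.8,1.1,0],[1.8,1.1,0],[-2,-1,43],[32.5,-44,0],[32.5,-44,0],[32.5,-44,0],[33,-44,0]],"dr":[[0,0,-2],[0,0,-2],[0,0,-2],[0,0,0],[0,0,9.4],[0,0,9.4],[0,0,9.4],[0,0,9.4]]}'; python3 arc.py fr 345.5 3; python3 arc.py fr 333.5 3
```

```text
time: 9.35
eef_pos: [0.6481, -0.0133, 0.1856]
eef_rot: [0.647, 3.07, 0.001]
ft_force: [0.5, 0.6, -0.6]
finger_gap: 0.0342
finger_force: 0.0
fr ang 43.2 r 38.3 Ftan 0.13 Frad 0.79 9.35 -0.6
[[-0.9, -3.0], [-1.0, -3.0], [-1.2, -2.9], [-1.3, -2.8], [-1.5, -2.8], [-1.6, -2.7], [-1.8, -2.6], [-1.9, -2.5]]
fr ang 43.2 r 38.3 Ftan 0.13 Frad 0.79 9.35 -0.6
[[-1.5, -2.8], [-1.6, -2.7], [-1.8, -2.6], [-1.9, -2.5], [-2.0, -2.4], [-2.1, -2.3], [-2.3, -2.2], [-2.4, -2.1]]
```

```bash
python3 -m crank '{"offset":[[31,-42,0],[0,0,0],[0,0,-22],[0,0,-21],[-0.9,-3,-0.1],[-1,-3,-0.1],[-1.2,-2.9,-0.1],[-1.3,-2.8,-0.1]],"dr":[[0,0,9],[0,0,0],[0,0,0],[0,0,0],[0,0,-3],[0,0,-3],[0,0,-3],[0,0,-3]]}'; python3 arc.py fr 333.5 3
```

```text
time: 10.35
eef_pos: [0.6727, -0.0648, 0.1425]
eef_rot: [0.738, 3.051, 0.001]
ft_force: [1.0, 1.0, 0.5]
finger_gap: 0.034
finger_force: 0.5
fr ang 334.3 r 58.3 Ftan 1.32 Frad 0.43 10.35 0.5
[[-1.5, -2.8], [-1.6, -2.7], [-1.8, -2.6], [-1.9, -2.5], [-2.0, -2.4], [-2.1, -2.3], [-2.3, -2.2], [-2.4, -2.1]]
```

```bash
python3 -m crank '{"offset":[[-1.2,-2.3,-0.1],[-1.4,-2.3,-0.1],[-1.5,-2.2,-0.1],[-1.6,-2.1,-0.1],[-1.7,-2,-0.1],[-1.8,-1.9,-0.1],[-1.9,-1.8,-0.1],[-1.9,-1.8,-0.1]],"dr":[[0,0,-2.5],[0,0,-2.5],[0,0,-2.5],[0,0,-2.5],[0,0,-2.5],[0,0,-2.5],[0,0,-2.5],[0,0,-2.5]]}'; python3 arc.py fr 313.5 2.5
```

```text
time: 11.35
eef_pos: [0.6593, -0.0814, 0.1408]
eef_rot: [1.256, 2.878, 0.001]
ft_force: [3.3, -0.3, 1.0]
finger_gap: 0.0339
finger_force: 1.5
fr ang 313.0 r 57.3 Ftan 2.24 Frad 2.51 11.35 1.0
[[-1.9, -1.8], [-2.0, -1.7], [-2.1, -1.6], [-2.2, -1.5], [-2.2, -1.4], [-2.3, -1.3], [-2.3, -1.2], [-2.4, -1.1]]
```

```bash
python3 -m crank '{"offset":[[-1,-0.9,0],[-1,-0.9,0],[-1,-0.9,0],[-1,-0.8,0],[-1,-0.8,0],[-1.1,-0.8,0],[-1.1,-0.7,0],[-1.1,-0.7,0]],"dr":[[0,0,-1.25],[0,0,-1.25],[0,0,-1.25],[0,0,-1.25],[0,0,-1.25],[0,0,-1.25],[0,0,-1.25],[0,0,-1.25]]}'; python3 arc.py fr 303.5 1.25
```

```text
time: 12.35
eef_pos: [0.6507, -0.088, 0.1406]
eef_rot: [1.501, 2.759, 0.0]
ft_force: [6.0, -0.7, 0.3]
finger_gap: 0.0338
finger_force: 2.0
fr ang 302.2 r 57.3 Ftan 4.73 Frad 3.84 12.35 0.3
[[-1.1, -0.7], [-1.1, -0.7], [-1.1, -0.7], [-1.1, -0.6], [-1.2, -0.6], [-1.2, -0.6], [-1.2, -0.6], [-1.2, -0.5]]
```

```bash
python3 -m crank '{"offset":[[3,2,43],[5,55,0],[5,55,0],[5,55,0],[5,54,0],[0,0,0],[0,0,0],[0,0,0]],"dr":[[0,0,-6],[0,0,-10.2],[0,0,-10.2],[0,0,-10.2],[0,0,-10.2],[0,0,0],[0,0,0],[0,0,0]]}'; python3 arc.py fl 76.5 3.5; python3 - <<'E'
from h import *
c=grab('wrist'); save(c,'w3.png')
for r in red(c): print(r, plane(c,*r[0],.135).round(4))
for n in('scene','side'):
    c=grab(n); print([(r[0],plane(c,*r[0],.134).round(4)) for r in red(c) if r[1][4]<90])
E
```

```text
time: 13.35
eef_pos: [0.6728, 0.1303, 0.1834]
eef_rot: [2.475, 1.935, -0.004]
ft_force: [0.4, -0.5, -0.4]
finger_gap: 0.0338
finger_force: 0.0
fl ang 77.0 r 58.0 Ftan -0.47 Frad -0.38 13.35 -0.4
[[3.5, -1.0], [3.5, -1.2], [3.4, -1.4], [3.3, -1.6], [3.2, -1.8], [3.1, -2.0], [3.0, -2.2], [2.8, -2.3]]
(array([315.5, 136.8]), array([303, 124,  26,  27, 552], dtype=int32), array([0.6873, 0.2069, 0.041 ])) [0.6896 0.2084 0.135 ]
(array([166. , 223.6]), array([149, 218,  35,  12, 296], dtype=int32), array([0.5579, 0.1726, 0.0558])) [0.6007 0.1847 0.135 ]
(array([322. , 280.4]), array([ 304,  262,   37,   38, 1093], dtype=int32), array([0.675 , 0.1362, 0.1439])) [0.6739 0.1321 0.135 ]
(array([ 36.5, 296.1]), array([  14,  279,   47,   36, 1268], dtype=int32), array([0.5172, 0.1639, 0.1411])) [0.5108 0.1621 0.135 ]
[(array([283.1, 221.8]), array([ 0.4891, -0.0583,  0.134 ])), (array([260.2, 269.2]), array([ 0.6517, -0.0887,  0.134 ])), (array([365.9, 281.1]), array([0.6763, 0.1335, 0.134 ])), (array([398.3, 319.2]), array([0.7767, 0.1949, 0.134 ]))]
[(array([378.9, 239.7]), array([ 0.6556, -0.0847,  0.134 ])), (array([318. , 242.2]), array([ 0.4951, -0.0513,  0.134 ]))]
```

View pics/w3.png

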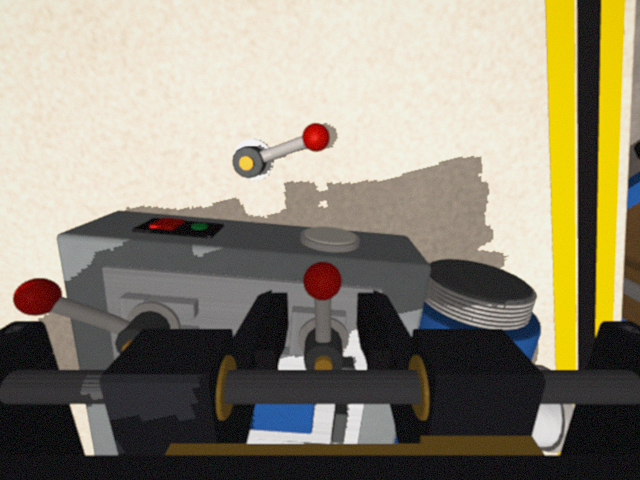

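The fl ball is centred between the fingers at (322,280). The pressed nl and fr balls have turned about 40 deg each. Going down on fl and turning it.

```bash
python3 -m crank '{"offset":[[1,2,-21],[0,0,-20.5],[3.5,-1,-0.1],[3.5,-1.2,-0.1],[3.4,-1.4,-0.1],[3.3,-1.6,-0.1],[3.2,-1.8,-0.1],[3.1,-2,-0.1]],"dr":[[0,0,0],[0,0,0],[0,0,-3.5],[0,0,-3.5],[0,0,-3.5],[0,0,-3.5],[0,0,-3.5],[0,0,-3.5]]}'; python3 arc.py fl 55.5 2.5
```

```text
time: 14.5
eef_pos: [0.6933, 0.1263, 0.1391]
eef_rot: [-2.784, -1.452, 0.005]
ft_force: [-1.0, -0.3, -0.0]
finger_gap: 0.0339
finger_force: 0.3
fl ang 57.5 r 62.4 Ftan 0.69 Frad -0.76 14.5 -0.0
[[2.1, -1.5], [2.1, -1.6], [2.0, -1.7], [1.9, -1.8], [1.8, -1.9], [1.7, -2.0], [1.7, -2.0], [1.6, -2.1]]
```

```bash
python3 -m crank '{"offset":[[1.7,-1.2,0],[1.7,-1.3,0],[1.6,-1.4,0],[1.5,-1.4,0],[1.5,-1.5,0],[1.4,-1.6,0],[1.4,-1.6,0],[1.3,-1.7,0]],"dr":[[0,0,-2],[0,0,-2],[0,0,-2],[0,0,-2],[0,0,-2],[0,0,-2],[0,0,-2],[0,0,-2]]}'; python3 arc.py fl 40 2
```

```text
time: 15.5
eef_pos: [0.7068, 0.1146, 0.1415]
eef_rot: [-2.961, -1.051, -0.001]
ft_force: [-0.4, 0.8, -0.8]
finger_gap: 0.0342
finger_force: 0.3
fl ang 41.0 r 62.3 Ftan 0.88 Frad 0.26 15.5 -0.8
[[1.3, -1.6], [1.3, -1.7], [1.2, -1.7], [1.1, -1.8], [1.1, -1.8], [1.0, -1.8], [1.0, -1.9], [0.9, -1.9]]
```

```bash
python3 -m crank '{"offset":[[1,-1.2,0],[1,-1.2,0],[0.9,-1.3,0],[0.9,-1.3,0],[0.9,-1.3,0],[0.8,-1.4,0],[0.8,-1.4,0],[0.8,-1.4,0]],"dr":[[0,0,-1.5],[0,0,-1.5],[0,0,-1.5],[0,0,-1.5],[0,0,-1.5],[0,0,-1.5],[0,0,-1.5],[0,0,-1.5]]}'; python3 arc.py fl 28 2
```

```text
time: 16.5
eef_pos: [0.7137, 0.1043, 0.1414]
eef_rot: [-3.054, -0.736, 0.0]
ft_force: [-1.2, 1.7, -0.7]
finger_gap: 0.034
finger_force: 0.9
fl ang 29.6 r 62.0 Ftan 2.10 Frad -0.19 16.5 -0.7
[[1.0, -1.9], [0.9, -1.9], [0.8, -1.9], [0.8, -2.0], [0.7, -2.0], [0.6, -2.0], [0.5, -2.0], [0.5, -2.0]]
```

```bash
python3 -m crank '{"offset":[[0,2,43],[-44,-33,0],[-44,-33,0],[-44,-33,0],[-44,-33,0],[-44.7,-32.8,0],[0,0,-10],[0,0,0]],"dr":[[0,0,0],[0,0,9.9],[0,0,9.9],[0,0,9.9],[0,0,9.9],[0,0,9.9],[0,0,0],[0,0,0]]}'; python3 arc.py nr 256.5 3.5
```

```text
time: 17.5
eef_pos: [0.4939, -0.0591, 0.1744]
eef_rot: [2.465, 1.946, 0.001]
ft_force: [-0.2, -1.1, 0.6]
finger_gap: 0.0342
finger_force: 0.0
nr ang 257.5 r 60.6 Ftan 0.04 Frad 1.12 17.5 0.6
[[-3.5, 1.0], [-3.5, 1.2], [-3.4, 1.4], [-3.3, 1.6], [-3.2, 1.8], [-3.1, 2.0], [-3.0, 2.2], [-2.8, 2.3]]
```

```bash
python3 -m crank '{"offset":[[0,0,-17],[0,0,-16],[-3.5,1,-0.1],[-3.5,1.2,-0.1],[-3.4,1.4,-0.1],[-3.3,1.6,-0.1],[-3.2,1.8,-0.1],[-3.1,2,-0.1]],"dr":[[0,0,0],[0,0,0],[0,0,-3.5],[0,0,-3.5],[0,0,-3.5],[0,0,-3.5],[0,0,-3.5],[0,0,-3.5]]}'; python3 arc.py nr 235 2
```

```text
time: 18.5
eef_pos: [0.473, -0.0496, 0.1411]
eef_rot: [2.78, 1.462, 0.001]
ft_force: [0.1, 0.6, 0.2]
finger_gap: 0.0337
finger_force: 0.2
nr ang 235.6 r 60.2 Ftan -0.26 Frad -0.54 18.5 0.2
[[-1.7, 1.2], [-1.7, 1.3], [-1.6, 1.3], [-1.6, 1.4], [-1.5, 1.5], [-1.5, 1.5], [-1.4, 1.6], [-1.3, 1.6]]
```

```bash
python3 -m crank '{"offset":[[-1.7,1.2,0],[-1.7,1.3,0],[-1.6,1.3,0],[-1.6,1.4,0],[-1.5,1.5,0],[-1.5,1.5,0],[-1.4,1.6,0],[-1.3,1.6,0]],"dr":[[0,0,-2],[0,0,-2],[0,0,-2],[0,0,-2],[0,0,-2],[0,0,-2],[0,0,-2],[0,0,-2]]}'; python3 arc.py nr 220 2
```

```text
time: 19.5
eef_pos: [0.4607, -0.0384, 0.1409]
eef_rot: [2.956, 1.063, 0.0]
ft_force: [-0.3, -0.7, -1.0]
finger_gap: 0.0341
finger_force: 0.6
nr ang 219.7 r 60.1 Ftan 0.38 Frad 0.72 19.5 -1.0
[[-1.3, 1.6], [-1.3, 1.7], [-1.2, 1.7], [-1.1, 1.8], [-1.1, 1.8], [-1.0, 1.8], [-1.0, 1.9], [-0.9, 1.9]]
```

```bash
python3 -m crank '{"offset":[[-1.3,1.6,0],[-1.3,1.7,0],[-1.2,1.7,0],[-1.1,1.8,0],[-1.1,1.8,0],[-1,1.8,0],[-1,1.9,0],[-0.9,1.9,0]],"dr":[[0,0,-2],[0,0,-2],[0,0,-2],[0,0,-2],[0,0,-2],[0,0,-2],[0,0,-2],[0,0,-2]]}'; python3 arc.py nr 204 1.5
```

```text
time: 20.5
eef_pos: [0.4519, -0.0243, 0.1409]
eef_rot: [3.075, 0.641, 0.0]
ft_force: [0.2, -2.2, -3.1]
finger_gap: 0.0338
finger_force: 1.7
nr ang 203.8 r 60.3 Ftan 2.11 Frad 0.74 20.5 -3.1
[[-0.6, 1.4], [-0.6, 1.5], [-0.5, 1.5], [-0.5, 1.5], [-0.5, 1.5], [-0.4, 1.5], [-0.4, 1.5], [-0.3, 1.5]]
```

```bash
python3 -m crank '{"offset":[[-0.5,1.1,-0.2],[-0.5,1.2,-0.2],[-0.5,1.2,-0.2],[-0.4,1.2,-0.2],[-0.4,1.2,-0.2],[0,0,0],[0,0,0],[0,0,0]],"dr":[[0,0,-1.2],[0,0,-1.2],[0,0,-1.2],[0,0,-1.2],[0,0,-1.2],[0,0,0],[0,0,0],[0,0,0]]}'; python3 arc.py nr 198 1.5
```

```text
time: 21.5
eef_pos: [0.4494, -0.0184, 0.14]
eef_rot: [3.104, 0.483, -0.0]
ft_force: [-0.8, -4.7, 4.1]
finger_gap: 0.0342
finger_force: 2.3
nr ang 197.7 r 60.4 Ftan 4.21 Frad 2.14 21.5 4.1
[[-0.5, 1.5], [-0.4, 1.5], [-0.4, 1.5], [-0.3, 1.5], [-0.3, 1.5], [-0.3, 1.5], [-0.2, 1.6], [-0.2, 1.6]]
```

```bash
python3 -c "
from bench import arm;print(arm.read_state()['joints'].round(2))"
```

```text
[-0.25  0.73  0.31  2.2  -0.74  0.31 -0.57]
```

```bash
python3 -m crank '{"offset":[[0.5,-3,43],[8.8,26.2,0],[8.8,26.2,0],[8.8,26.2,0],[8.8,26.2,0],[8.8,26.2,0],[8.8,26.2,0],[8.8,26.2,0]],"dr":[[0,0,0],[0,0,10.6],[0,0,10.6],[0,0,10.6],[0,0,10.6],[0,0,10.6],[0,0,10.6],[0,0,10.6]]}'
python3 arc.py nl 126 3
```

```text
time: 22.5
eef_pos: [0.5102, 0.1648, 0.1825]
eef_rot: [-2.172, -2.265, 0.003]
ft_force: [-0.3, 0.0, -0.2]
finger_gap: 0.0341
finger_force: 0.0
nl ang 125.3 r 63.0 Ftan 0.19 Frad 0.19 22.5 -0.2
[[2.6, 1.8], [2.7, 1.6], [2.8, 1.5], [2.8, 1.4], [2.9, 1.2], [3.0, 1.0], [3.0, 0.9], [3.1, 0.7]]
```

```bash
python3 -m crank '{"offset":[[0.5,-2.5,0],[0,0,0],[0,0,0],[0,0,-21],[0,0,-21],[2.6,1.8,0],[2.7,1.6,0],[2.8,1.5,0]],"dr":[[0,0,10.6],[0,0,10.6],[0,0,10.6],[0,0,0],[0,0,0],[0,0,-3],[0,0,-3],[0,0,-3]]}'
python3 arc.py nl 116 2
```

```text
time: 23.5
eef_pos: [0.5198, 0.1652, 0.1414]
eef_rot: [-1.698, -2.642, 0.0]
ft_force: [-2.0, -0.3, -0.1]
finger_gap: 0.0338
finger_force: 0.8
nl ang 117.4 r 58.3 Ftan 1.89 Frad 0.59 23.5 -0.1
[[1.9, 0.9], [1.9, 0.8], [2.0, 0.8], [2.0, 0.7], [2.0, 0.6], [2.0, 0.5], [2.0, 0.5], [2.1, 0.4]]
```

```bash
python3 -m crank '{"offset":[[1.4,0.7,0],[1.4,0.7,0],[1.4,0.6,0],[1.5,0.6,-0.1],[1.5,0.5,-0.1],[1.5,0.5,-0.1],[1.5,0.4,-0.1],[1.5,0.4,-0.1]],"dr":[[0,0,-1.5],[0,0,-1.5],[0,0,-1.5],[0,0,-1.5],[0,0,-1.5],[0,0,-1.5],[0,0,-1.5],[0,0,-1.5]]}'
python3 arc.py nl 104 1.25
```

```text
time: 24.5
eef_pos: [0.5317, 0.1692, 0.1404]
eef_rot: [-1.963, -2.452, 0.0]
ft_force: [-5.2, 2.2, 0.7]
finger_gap: 0.0344
finger_force: 2.0
nl ang 104.9 r 57.7 Ftan 4.47 Frad 3.50 24.5 0.7
[[1.3, 0.3], [1.3, 0.3], [1.3, 0.2], [1.3, 0.2], [1.3, 0.2], [1.3, 0.2], [1.3, 0.1], [1.3, 0.1]]
```

```bash
python3 -m crank '{"offset":[[1.3,0.3,-0.1],[1.3,0.3,-0.1],[1.3,0.3,-0.1],[1.3,0.3,-0.1],[1.3,0.2,0],[1.3,0.2,0],[1.3,0.2,0],[1.3,0.2,0]],"dr":[[0,0,-1.25],[0,0,-1.25],[0,0,-1.25],[0,0,-1.25],[0,0,-1.25],[0,0,-1.25],[0,0,-1.25],[0,0,-1.25]]}'
python3 arc.py nl 94 1
```

```text
time: 25.5
eef_pos: [0.5418, 0.1711, 0.14]
eef_rot: [-2.169, -2.271, 0.001]
ft_force: [-5.2, 2.7, 2.5]
finger_gap: 0.0346
finger_force: 2.6
nl ang 94.8 r 57.9 Ftan 4.99 Frad 3.09 25.5 2.5
[[1.0, 0.1], [1.0, 0.0], [1.0, 0.0], [1.0, 0.0], [1.0, -0.0], [1.0, -0.0], [1.0, -0.0], [1.0, -0.1]]
```

```bash
python3 -m crank '{"offset":[[-3,0,44],[23.2,-52,0],[23.2,-52,0],[23.2,-52,0],[23.2,-52,0],[23,-51.7,0],[0,0,-10],[0,0,0]],"dr":[[0,0,0],[0,0,8],[0,0,8],[0,0,8],[0,0,8.4],[0,0,0],[0,0,0],[0,0,0]]}'
python3 arc.py fr 305 3
```

```text
time: 26.5
eef_pos: [0.6552, -0.0892, 0.1732]
eef_rot: [1.45, 2.787, -0.0]
ft_force: [-0.2, -0.1, -0.3]
finger_gap: 0.034
finger_force: 0.0
fr ang 305.2 r 60.8 Ftan -0.24 Frad -0.01 26.5 -0.3
[[-2.6, -1.7], [-2.7, -1.6], [-2.8, -1.5], [-2.9, -1.3], [-2.9, -1.2], [-3.0, -1.0], [-3.0, -0.8], [-3.1, -0.7]]
```

```bash
python3 -m crank '{"offset":[[0,0,-17],[0,0,-16],[-1.9,-1.2,0],[-1.9,-1.1,0],[-2,-1,0],[-2,-0.9,0],[-2.1,-0.9,0],[-2.1,-0.8,-0.1]],"dr":[[0,0,0],[0,0,0],[0,0,-2],[0,0,-2],[0,0,-2],[0,0,-2],[0,0,-2],[0,0,-2]]}'
python3 arc.py fr 293 1.5
```

```text
time: 27.5
eef_pos: [0.644, -0.0945, 0.1413]
eef_rot: [1.733, 2.618, 0.002]
ft_force: [4.1, 0.3, -2.1]
finger_gap: 0.0341
finger_force: 2.0
fr ang 293.4 r 60.0 Ftan 3.93 Frad 1.35 27.5 -2.1
[[-1.5, -0.6], [-1.5, -0.6], [-1.5, -0.5], [-1.5, -0.5], [-1.5, -0.4], [-1.5, -0.4], [-1.5, -0.4], [-1.5, -0.3]]
```

```bash
python3 -m crank '{"offset":[[-1.5,-0.6,-0.1],[-1.5,-0.6,-0.1],[-1.5,-0.5,-0.1],[-1.5,-0.5,-0.1],[-1.5,-0.4,-0.1],[-1.5,-0.4,-0.1],[-1.5,-0.4,-0.1],[-1.5,-0.3,-0.1]],"dr":[[0,0,-1.5],[0,0,-1.5],[0,0,-1.5],[0,0,-1.5],[0,0,-1.5],[0,0,-1.5],[0,0,-1.5],[0,0,-1.5]]}'
python3 arc.py fr 281 1.5
```

```text
time: 28.5
eef_pos: [0.6318, -0.0984, 0.1406]
eef_rot: [1.997, 2.423, 0.002]
ft_force: [5.5, 0.8, 1.8]
finger_gap: 0.0338
finger_force: 2.6
fr ang 281.2 r 60.1 Ftan 5.52 Frad 0.25 28.5 1.8
[[-1.5, -0.3], [-1.6, -0.2], [-1.6, -0.2], [-1.6, -0.2], [-1.6, -0.1], [-1.6, -0.1], [-1.6, -0.0], [-1.6, 0.0]]
```

```bash
python3 -m crank '{"offset":[[-1.5,-0.3,-0.1],[-1.6,-0.2,0],[-1.6,-0.2,-0.1],[-1.6,-0.2,0],[-1.6,-0.1,-0.1],[-1.6,-0.1,0],[-1.6,0,-0.1],[-1.6,0,0]],"dr":[[0,0,-1.5],[0,0,-1.5],[0,0,-1.5],[0,0,-1.5],[0,0,-1.5],[0,0,-1.5],[0,0,-1.5],[0,0,-1.5]]}'
python3 arc.py fr 269 1.5
```

```text
time: 29.5
eef_pos: [0.6196, -0.0995, 0.1402]
eef_rot: [2.239, 2.201, 0.003]
ft_force: [6.4, 2.1, 0.6]
finger_gap: 0.0338
finger_force: 3.1
fr ang 269.4 r 60.0 Ftan 6.37 Frad -2.15 29.5 0.6
[[-1.6, 0.0], [-1.6, 0.1], [-1.6, 0.1], [-1.6, 0.2], [-1.6, 0.2], [-1.6, 0.3], [-1.5, 0.3], [-1.5, 0.3]]
```

```bash
python3 -m crank '{"offset":[[-1.6,0,-0.1],[-1.6,0.1,0],[-1.6,0.1,-0.1],[-1.6,0.2,0],[-1.6,0.2,-0.1],[-1.6,0.3,0],[-1.5,0.3,-0.1],[-1.5,0.3,0]],"dr":[[0,0,-1.5],[0,0,-1.5],[0,0,-1.5],[0,0,-1.5],[0,0,-1.5],[0,0,-1.5],[0,0,-1.5],[0,0,-1.5]]}'
python3 arc.py nl 98 1.5; python3 arc.py fr 257 1.5
```

```text
time: 30.5
eef_pos: [0.608, -0.098, 0.14]
eef_rot: [2.455, 1.954, 0.006]
ft_force: [8.4, 0.5, -0.0]
finger_gap: 0.0342
finger_force: 3.9
nl ang 286.2 r 220.2 Ftan 8.24 Frad 1.83 30.5 -0.0
[[1.6, 0.2], [1.6, 0.2], [1.6, 0.1], [1.6, 0.1], [1.6, 0.0], [1.6, -0.0], [1.6, -0.0], [1.6, -0.1]]
fr ang 258.2 r 59.8 Ftan 8.14 Frad -2.24 30.5 -0.0
[[-1.5, 0.4], [-1.5, 0.4], [-1.5, 0.5], [-1.5, 0.5], [-1.5, 0.5], [-1.5, 0.6], [-1.4, 0.6], [-1.4, 0.6]]
```

```bash
python3 -m crank '{"offset":[[3,-0.5,43],[-14.7,54.2,0],[-14.7,54.2,0],[-14.7,54.2,0],[-14.7,54.2,0],[-14.7,54.2,0],[0,0,-10],[0,0,0]],"dr":[[0,0,0],[0,0,7],[0,0,7],[0,0,7],[0,0,0],[0,0,0],[0,0,0],[0,0,0]]}'
python3 arc.py nl 98 2; python3 - <<'E'
from h import *
c=grab('wrist'); save(c,'w4.png')
for r in red(c): print(r[0],r[2], plane(c,*r[0],.134).round(4))
c=grab('side'); save(c,'s4.png')
E
```

```text
time: 31.5
eef_pos: [0.5334, 0.1707, 0.1712]
eef_rot: [-2.059, -2.371, 0.009]
ft_force: [0.4, -0.8, 0.5]
finger_gap: 0.034
finger_force: 0.0
nl ang 103.0 r 58.8 Ftan -0.25 Frad -0.91 31.5 0.5
[[2.1, 0.3], [2.1, 0.2], [2.1, 0.1], [2.1, 0.0], [2.1, -0.0], [2.1, -0.1], [2.1, -0.2], [2.1, -0.3]]
[517.4 219.1] [0.6829 0.2086 0.0407] [0.6243 0.2249 0.134 ]
[352.2 245.7] [0.5561 0.1732 0.0573] [0.5452 0.1993 0.134 ]
[326.1 289.8] [0.535  0.1765 0.1417] [0.5356 0.1725 0.134 ]
[570.8 409.3] [0.7001 0.1103 0.1302] [0.6962 0.1134 0.134 ]
```

View pics/w4.png

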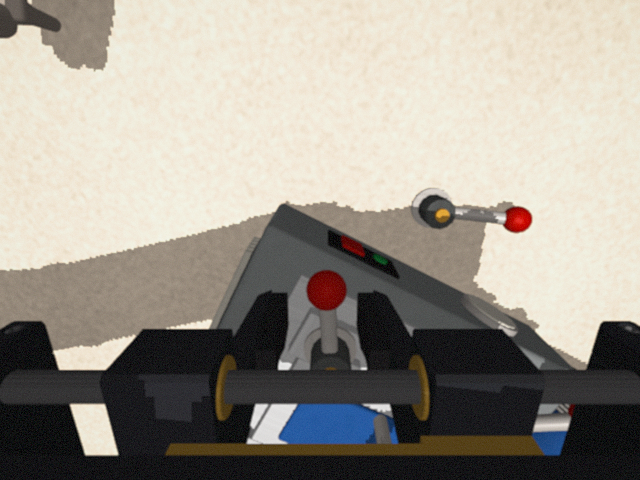

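The nl ball is at (326,290), between the fingers, and still at about 100 deg. Descending and snugging it.

```bash
python3 -m crank '{"offset":[[0,1,-16],[0,0,-15],[2.6,0.4,0],[2.6,0.3,0],[2.6,0.2,0],[2.6,0.1,0],[2.1,0,0],[2.1,-0.1,0]],"dr":[[0,0,0],[0,0,0],[0,0,-2.5],[0,0,-2.5],[0,0,-2.5],[0,0,-2.5],[0,0,-2],[0,0,-2]]}'
python3 arc.py nl 88 1.5
```

```text
time: 32.6
eef_pos: [0.5471, 0.1736, 0.1409]
eef_rot: [-2.333, -2.099, 0.009]
ft_force: [-5.8, -2.9, 0.3]
finger_gap: 0.0339
finger_force: 2.8
nl ang 89.5 r 60.2 Ftan 5.73 Frad -2.99 32.6 0.3
[[1.6, -0.1], [1.6, -0.1], [1.6, -0.2], [1.6, -0.2], [1.6, -0.2], [1.5, -0.3], [1.5, -0.3], [1.5, -0.4]]
```

```bash
python3 -m crank '{"offset":[[2.1,-0.1,-0.1],[2.1,-0.1,-0.1],[2.1,-0.2,-0.1],[2.1,-0.3,-0.1],[2.1,-0.3,-0.1],[2,-0.4,0],[2,-0.5,0],[2,-0.6,0]],"dr":[[0,0,-2],[0,0,-2],[0,0,-2],[0,0,-2],[0,0,-2],[0,0,-2],[0,0,-2],[0,0,-2]]}'
python3 arc.py nl 72 1.5
```

```text
time: 33.6
eef_pos: [0.562, 0.1713, 0.1403]
eef_rot: [-2.601, -1.754, 0.014]
ft_force: [-9.4, -1.6, 3.7]
finger_gap: 0.0343
finger_force: 3.9
nl ang 75.1 r 59.9 Ftan 8.67 Frad -4.01 33.6 3.7
[[1.5, -0.5], [1.5, -0.5], [1.5, -0.6], [1.4, -0.6], [1.4, -0.7], [1.4, -0.7], [1.4, -0.7], [1.4, -0.8]]
```

```bash
python3 -m crank '{"offset":[[1.5,-0.5,-0.1],[1.5,-0.5,-0.1],[1.5,-0.6,-0.1],[1.4,-0.6,-0.1],[1.4,-0.7,-0.1],[1.4,-0.7,0],[1.4,-0.7,0],[0,0,0]],"dr":[[0,0,-1.5],[0,0,-1.5],[0,0,-1.5],[0,0,-1.5],[0,0,-1.5],[0,0,-1.5],[0,0,-1.5],[0,0,0]]}'
python3 arc.py nl 62 1.5; python3 arc.py fr 262 2
```

```text
time: 34.6
eef_pos: [0.5707, 0.1682, 0.1395]
eef_rot: [-2.747, -1.51, 0.017]
ft_force: [-11.2, -0.2, 5.1]
finger_gap: 0.0341
finger_force: 4.8
nl ang 66.3 r 59.8 Ftan 10.20 Frad -4.73 34.6 5.1
[[1.4, -0.8], [1.4, -0.8], [1.3, -0.8], [1.3, -0.9], [1.3, -0.9], [1.3, -0.9], [1.2, -1.0], [1.2, -1.0]]
fr ang 103.4 r 213.5 Ftan 10.99 Frad 2.38 34.6 5.1
[[-2.1, 0.3], [-2.1, 0.4], [-2.0, 0.5], [-2.0, 0.5], [-2.0, 0.6], [-2.0, 0.7], [-2.0, 0.8], [-1.9, 0.8]]
```

```bash
python3 -m crank '{"offset":[[-3,1,43],[9,-53.7,0],[9,-53.7,0],[9,-53.7,0],[9,-53.7,0],[9,-53.7,0],[0,0,-10],[0,0,0]],"dr":[[0,0,0],[0,0,8.5],[0,0,8.5],[0,0,8],[0,0,0],[0,0,0],[0,0,0],[0,0,0]]}'
python3 arc.py fr 262 2
```

```text
time: 35.6
eef_pos: [0.6184, -0.0989, 0.1728]
eef_rot: [-2.36, -2.072, -0.0]
ft_force: [0.2, -0.0, -1.4]
finger_gap: 0.0339
finger_force: 0.0
fr ang 268.3 r 59.5 Ftan 0.21 Frad 0.04 35.6 -1.4
[[-2.1, 0.3], [-2.1, 0.4], [-2.0, 0.5], [-2.0, 0.5], [-2.0, 0.6], [-2.0, 0.7], [-2.0, 0.8], [-1.9, 0.8]]
```

```bash
python3 -m crank '{"offset":[[-5.5,0,-2],[0,0,-15],[0,0,-14.5],[-2.1,0.3,0],[-2.1,0.4,0],[-2,0.5,0],[-2,0.5,0],[-2,0.6,0]],"dr":[[0,0,0],[0,0,0],[0,0,0],[0,0,-2],[0,0,-2],[0,0,-2],[0,0,-2],[0,0,-2]]}'
python3 arc.py fr 252 2
```

```text
time: 36.6
eef_pos: [0.6051, -0.0975, 0.1425]
eef_rot: [2.53, 1.855, 0.006]
ft_force: [7.2, -0.7, -4.6]
finger_gap: 0.0343
finger_force: 3.4
fr ang 255.4 r 59.9 Ftan 7.16 Frad -1.10 36.6 -4.6
[[-2.0, 0.7], [-2.0, 0.8], [-1.9, 0.8], [-1.9, 0.9], [-1.9, 1.0], [-1.8, 1.0], [-1.8, 1.1], [-1.8, 1.1]]
```

```bash
python3 -m crank '{"offset":[[-1.5,0.5,-0.3],[-1.5,0.6,-0.3],[-1.4,0.6,-0.3],[-1.4,0.6,-0.2],[-1.4,0.7,-0.2],[-1.4,0.7,-0.1],[-1.4,0.8,-0.1],[-1.4,0.8,0]],"dr":[[0,0,-1.5],[0,0,-1.5],[0,0,-1.5],[0,0,-1.5],[0,0,-1.5],[0,0,-1.5],[0,0,-1.5],[0,0,-1.5]]}'
python3 arc.py fr 240 1.5
```

```text
time: 37.6
eef_pos: [0.5979, -0.0937, 0.1421]
eef_rot: [2.704, 1.578, 0.016]
ft_force: [11.5, -1.4, -4.4]
finger_gap: 0.0343
finger_force: 5.7
fr ang 247.7 r 58.6 Ftan 11.14 Frad -3.07 37.6 -4.4
[[-1.3, 0.8], [-1.3, 0.8], [-1.3, 0.9], [-1.3, 0.9], [-1.3, 0.9], [-1.2, 1.0], [-1.2, 1.0], [-1.2, 1.0]]
```

```bash
python3 -m crank '{"offset":[[3,-1,43],[-38,18.5,0],[-38,18.5,0],[-38,18.5,0],[-38,18,0],[0,0,0],[0,0,-10],[0,0,0]],"dr":[[0,0,0],[0,0,-9.9],[0,0,-9.9],[0,0,-9.9],[0,0,-9.9],[0,0,0],[0,0,0],[0,0,0]]}'
python3 arc.py nr 201 2; python3 - <<'E'
from h import *
c=grab('wrist'); save(c,'w5.png')
for r in red(c): print(r[0],r[2], plane(c,*r[0],.134).round(4))
c=grab('scene'); print([(r[0],plane(c,*r[0],.134).round(4)) for r in red(c) if r[1][4]<90]); print(arm.read_state()['joints'].round(2))
E
```

```text
time: 38.6
eef_pos: [0.4433, -0.0202, 0.1727]
eef_rot: [3.089, 0.572, 0.0]
ft_force: [-1.1, -0.5, 0.5]
finger_gap: 0.0342
finger_force: 0.0
nr ang 197.6 r 66.8 Ftan 0.16 Frad 1.23 38.6 0.5
[[-0.7, 2.0], [-0.6, 2.0], [-0.6, 2.0], [-0.5, 2.0], [-0.4, 2.0], [-0.4, 2.1], [-0.3, 2.1], [-0.2, 2.1]]
[616.6  38.2] [ 0.5988 -0.0915  0.1396] [ 0.6021 -0.0953  0.134 ]
[334.5 281.6] [ 0.4559 -0.0232  0.142 ] [ 0.4524 -0.0249  0.134 ]
[(array([299. , 212.1]), array([ 0.4504, -0.0246,  0.134 ])), (array([383.1, 246.1]), array([0.5647, 0.1712, 0.134 ])), (array([259.6, 253.3]), array([ 0.6015, -0.0972,  0.134 ])), (array([353.7, 291.5]), array([0.7073, 0.109 , 0.134 ])), (array([398.4, 319.2]), array([0.7767, 0.1951, 0.134 ]))]
[-0.31  0.67  0.41  2.2  -0.69  0.4  -0.53]
```

```bash
python3 -m crank '{"offset":[[8,-2,-2],[0,0,-15],[0,0,-14.5],[-0.8,2.5,0],[-0.8,2.5,0],[-0.7,2.5,-0.1],[-0.6,2,-0.1],[-0.6,2,-0.1]],"dr":[[0,0,0],[0,0,0],[0,0,0],[0,0,-2.5],[0,0,-2.5],[0,0,-2.5],[0,0,-2],[0,0,-2]]}'
python3 arc.py nr 189 2
```

```text
time: 39.7
eef_pos: [0.4472, -0.01, 0.1418]
eef_rot: [3.131, 0.257, 0.001]
ft_force: [0.2, 0.2, 0.3]
finger_gap: 0.0342
finger_force: 0.3
nr ang 189.5 r 60.6 Ftan -0.17 Frad -0.18 39.7 0.3
[[-0.3, 2.1], [-0.2, 2.1], [-0.1, 2.1], [-0.1, 2.1], [0.0, 2.1], [0.1, 2.1], [0.1, 2.1], [0.2, 2.1]]
```

```bash
python3 -m crank '{"offset":[[-0.3,3.1,-0.1],[-0.2,3.1,-0.1],[-0.1,3.1,-0.1],[0.1,3.1,-0.1],[0.3,3.1,-0.1],[0.5,3.1,-0.1],[0.6,3.1,-0.1],[0.8,3,-0.1]],"dr":[[0,0,-3],[0,0,-3],[0,0,-3],[0,0,-3],[0,0,-3],[0,0,-3],[0,0,-3],[0,0,-3]]}'
python3 arc.py nr 165 2
```

```text
time: 40.7
eef_pos: [0.4482, 0.0121, 0.1411]
eef_rot: [3.111, -0.406, 0.002]
ft_force: [-1.8, -5.8, 4.0]
finger_gap: 0.0337
finger_force: 3.4
nr ang 168.3 r 60.0 Ftan 6.03 Frad 0.63 40.7 4.0
[[0.6, 2.0], [0.6, 2.0], [0.7, 2.0], [0.8, 1.9], [0.9, 1.9], [0.9, 1.9], [1.0, 1.8], [1.0, 1.8]]
```

```bash
python3 -m crank '{"offset":[[0.4,1.3,0],[0.4,1.3,0],[0.4,1.3,0],[0.5,1.2,0],[0.5,1.2,0],[0.5,1.2,0],[0.6,1.2,0],[0,0,0]],"dr":[[0,0,-1.3],[0,0,-1.3],[0,0,-1.3],[0,0,-1.3],[0,0,-1.3],[0,0,-1.3],[0,0,-1.3],[0,0,0]]}'
python3 arc.py nr 160 2; python3 arc.py fl 37 2.5
```

```text
time: 41.7
eef_pos: [0.4506, 0.02, 0.1409]
eef_rot: [3.068, -0.65, 0.0]
ft_force: [-3.1, -7.8, 4.4]
finger_gap: 0.0341
finger_force: 4.2
nr ang 160.5 r 59.8 Ftan 8.44 Frad 0.32 41.7 4.4
[[0.8, 2.0], [0.8, 1.9], [0.9, 1.9], [1.0, 1.9], [1.0, 1.8], [1.1, 1.8], [1.1, 1.8], [1.2, 1.7]]
fl ang 194.4 r 215.9 Ftan 6.83 Frad 4.98 41.7 4.4
[[1.5, -2.1], [1.4, -2.2], [1.3, -2.2], [1.2, -2.3], [1.1, -2.4], [1.0, -2.4], [0.9, -2.4], [0.8, -2.5]]
```

```bash
python3 -m crank '{"offset":[[0.5,1.2,0],[0.5,1.2,0],[0.6,1.2,-0.1],[0.6,1.2,-0.1],[0.6,1.2,-0.1],[0.6,1.1,0],[0.7,1.1,0],[0.7,1.1,0]],"dr":[[0,0,-1.3],[0,0,-1.3],[0,0,-1.3],[0,0,-1.3],[0,0,-1.3],[0,0,-1.3],[0,0,-1.3],[0,0,-1.3]]}'
python3 arc.py nr 150 2
```

```text
time: 42.7
eef_pos: [0.4546, 0.0283, 0.1407]
eef_rot: [2.995, -0.927, -0.0]
ft_force: [-5.9, -9.7, 6.3]
finger_gap: 0.0343
finger_force: 5.8
nr ang 151.6 r 59.5 Ftan 11.33 Frad 0.60 42.7 6.3
[[1.1, 1.8], [1.1, 1.8], [1.2, 1.7], [1.3, 1.7], [1.3, 1.6], [1.4, 1.6], [1.4, 1.5], [1.5, 1.5]]
```

```bash
python3 -m crank '{"offset":[[-1,-3,43],[42,14,0],[42,14,0],[42,14,0],[42,14,0],[42,14,0],[42,14,0],[0,0,-10]],"dr":[[0,0,0],[0,0,10.2],[0,0,10.2],[0,0,10.2],[0,0,10.2],[0,0,10.2],[0,0,10.2],[0,0,10.2]]}'
python3 arc.py fl 37 2.5
```

```text
time: 43.7
eef_pos: [0.7102, 0.1157, 0.1731]
eef_rot: [-2.972, -1.018, -0.005]
ft_force: [0.2, -1.0, -0.5]
finger_gap: 0.0342
finger_force: 0.0
fl ang 39.8 r 65.6 Ftan -0.86 Frad -0.46 43.7 -0.5
[[1.5, -2.1], [1.4, -2.2], [1.3, -2.2], [1.2, -2.3], [1.1, -2.4], [1.0, -2.4], [0.9, -2.4], [0.8, -2.5]]
```

```bash
python3 -m crank '{"offset":[[-2.5,-6,-2],[0,0,-15],[0,0,-14],[1.7,-2.5,0],[1.6,-2.6,0],[1.5,-2.7,0],[1.4,-2.8,-0.1],[1.2,-2.9,-0.1]],"dr":[[0,0,0],[0,0,0],[0,0,0],[0,0,-3],[0,0,-3],[0,0,-3],[0,0,-3],[0,0,-3]]}'
python3 arc.py fl 22 2.5
```

```text
time: 44.7
eef_pos: [0.7118, 0.0945, 0.1411]
eef_rot: [-3.082, -0.606, 0.003]
ft_force: [-0.1, 0.4, -0.1]
finger_gap: 0.0339
finger_force: 0.2
fl ang 21.8 r 56.0 Ftan 0.40 Frad 0.07 44.7 -0.1
[[0.9, -2.4], [0.8, -2.5], [0.7, -2.5], [0.6, -2.5], [0.5, -2.6], [0.4, -2.6], [0.3, -2.6], [0.1, -2.6]]
```

```bash
python3 -m crank '{"offset":[[1.4,-2.4,-0.1],[1.3,-2.5,-0.1],[1,-2.5,-0.1],[0.8,-2.5,-0.1],[0.5,-2.6,-0.1],[0.4,-2.6,-0.1],[0.3,-2.6,-0.1],[0.1,-2.6,-0.1]],"dr":[[0,0,-2.5],[0,0,-2.5],[0,0,-2.5],[0,0,-2.5],[0,0,-2.5],[0,0,-2.5],[0,0,-2.5],[0,0,-2.5]]}'
python3 arc.py fl 2 1.5
```

```text
time: 45.7
eef_pos: [0.718, 0.0744, 0.1413]
eef_rot: [-3.14, -0.062, 0.002]
ft_force: [-3.2, 3.9, 1.0]
finger_gap: 0.0339
finger_force: 1.9
fl ang 0.7 r 58.2 Ftan 3.97 Frad -3.19 45.7 1.0
[[0.0, -1.6], [-0.0, -1.6], [-0.0, -1.6], [-0.1, -1.6], [-0.1, -1.6], [-0.2, -1.6], [-0.2, -1.6], [-0.3, -1.6]]
```

```bash
python3 -m crank '{"offset":[[0,-1.6,-0.1],[0,-1.6,-0.1],[0,-1.6,-0.1],[-0.1,-1.6,-0.1],[-0.1,-1.6,-0.1],[-0.2,-1.6,0],[-0.2,-1.6,0],[-0.3,-1.6,0]],"dr":[[0,0,-1.5],[0,0,-1.5],[0,0,-1.5],[0,0,-1.5],[0,0,-1.5],[0,0,-1.5],[0,0,-1.5],[0,0,-1.5]]}'
python3 arc.py fl 350 1.5
```

```text
time: 46.7
eef_pos: [0.717, 0.0638, 0.1407]
eef_rot: [-3.127, 0.262, 0.003]
ft_force: [-4.2, 7.3, 1.7]
finger_gap: 0.0342
finger_force: 3.1
fl ang 350.2 r 58.1 Ftan 6.51 Frad -5.43 46.7 1.7
[[-0.3, -1.5], [-0.3, -1.5], [-0.4, -1.5], [-0.4, -1.5], [-0.5, -1.5], [-0.5, -1.5], [-0.5, -1.5], [-0.6, -1.5]]
```

```bash
python3 -m crank '{"offset":[[-0.3,-1.8,-0.1],[-0.3,-1.8,-0.1],[-0.4,-1.8,-0.1],[-0.4,-1.8,-0.1],[-0.5,-1.8,-0.1],[-0.6,-1.7,0],[-0.6,-1.7,0],[-0.6,-1.7,0]],"dr":[[0,0,-1.7],[0,0,-1.7],[0,0,-1.7],[0,0,-1.7],[0,0,-1.7],[0,0,-1.7],[0,0,-1.7],[0,0,-1.7]]}'
python3 arc.py fl 336 1.5
```

```text
time: 47.7
eef_pos: [0.7137, 0.0527, 0.1401]
eef_rot: [-3.07, 0.627, 0.004]
ft_force: [-1.8, 11.4, 2.2]
finger_gap: 0.0339
finger_force: 4.6
fl ang 338.8 r 57.9 Ftan 10.01 Frad -5.81 47.7 2.2
[[-0.7, -1.4], [-0.7, -1.4], [-0.7, -1.4], [-0.8, -1.4], [-0.8, -1.3], [-0.8, -1.3], [-0.9, -1.3], [-0.9, -1.3]]
```

```bash
python3 -m crank '{"offset":[[1,3,43],[-16,-21.8,0],[-16,-21.8,0],[-16,-21.8,0],[-16,-21.8,0],[-16,-21.8,0],[-16,-21.8,0],[-16,-21.8,0]],"dr":[[0,0,10.6],[0,0,10.6],[0,0,10.6],[0,0,10.6],[0,0,10.6],[0,0,10.6],[0,0,10.6],[0,0,10.6]]}'
python3 arc.py fr 252 2
python3 - <<'E'
from h import *
c=grab('scene'); print([(r[0],plane(c,*r[0],.134).round(4)) for r in red(c) if r[1][4]<90])
E
```

```text
time: 48.7
eef_pos: [0.6033, -0.106, 0.1841]
eef_rot: [2.692, 1.611, 0.002]
ft_force: [-0.3, 0.1, -0.7]
finger_gap: 0.0341
finger_force: 0.0
fr ang 255.8 r 68.6 Ftan -0.28 Frad -0.05 48.7 -0.7
[[-2.0, 0.7], [-2.0, 0.8], [-1.9, 0.8], [-1.9, 0.9], [-1.9, 1.0], [-1.8, 1.0], [-1.8, 1.1], [-1.8, 1.1]]
[(array([318.3, 211.9]), array([0.4476, 0.0212, 0.134 ])), (array([383. , 246.1]), array([0.5647, 0.171 , 0.134 ])), (array([259.9, 253.8]), array([ 0.6031, -0.0963,  0.134 ])), (array([328.2, 293.9]), array([0.7166, 0.0582, 0.134 ])), (array([398.4, 319.3]), array([0.7769, 0.195 , 0.134 ]))]
```

```bash
python3 -m crank '{"offset":[[-1,9,-5],[0,0,-18],[0,0,-19],[-2,0.7,0],[-2,0.8,0],[-1.9,0.8,0],[-1.9,0.9,0],[-1.4,0.7,0]],"dr":[[0,0,10],[0,0,0],[0,0,0],[0,0,-2],[0,0,-2],[0,0,-2],[0,0,-2],[0,0,-1.5]]}'
python3 arc.py fr 242 1.5
```

```text
time: 49.75
eef_pos: [0.5968, -0.0906, 0.1423]
eef_rot: [2.687, 1.614, 0.011]
ft_force: [8.5, -3.0, -5.9]
finger_gap: 0.0337
finger_force: 4.8
fr ang 245.4 r 56.2 Ftan 9.01 Frad -0.85 49.75 -5.9
[[-1.4, 0.8], [-1.4, 0.8], [-1.3, 0.8], [-1.3, 0.9], [-1.3, 0.9], [-1.3, 0.9], [-1.2, 1.0], [-1.2, 1.0]]
```

```bash
python3 -m crank '{"offset":[[-1.4,0.6,-0.3],[-1.4,0.6,-0.3],[-1.3,0.6,-0.3],[-1.3,0.6,-0.3],[0,0,0],[0,0,0],[0,0,0],[0,0,0]],"dr":[[0,0,-1.3],[0,0,-1.3],[0,0,-1.3],[0,0,-1.3],[0,0,0],[0,0,0],[0,0,0],[0,0,0]]}'
python3 arc.py fr 242 1.5; python3 arc.py nl 72 2
python3 - <<'E'
from h import *
c=grab('scene'); print([(r[0],plane(c,*r[0],.134).round(4)) for r in red(c) if r[1][4]<90])
E
```

```text
time: 50.75
eef_pos: [0.5936, -0.0889, 0.1421]
eef_rot: [2.754, 1.49, 0.017]
ft_force: [10.8, -2.4, -5.4]
finger_gap: 0.0341
finger_force: 5.2
fr ang 241.7 r 56.1 Ftan 10.60 Frad -3.01 50.75 -5.4
[[-1.4, 0.8], [-1.4, 0.8], [-1.3, 0.8], [-1.3, 0.9], [-1.3, 0.9], [-1.3, 0.9], [-1.2, 1.0], [-1.2, 1.0]]
nl ang 283.1 r 207.7 Ftan 9.95 Frad 4.74 50.75 -5.4
[[2.0, -0.7], [2.0, -0.8], [1.9, -0.8], [1.9, -0.9], [1.9, -1.0], [1.8, -1.0], [1.8, -1.1], [1.8, -1.1]]
[(array([318.4, 212.5]), array([0.4499, 0.0216, 0.134 ])), (array([383.1, 246.1]), array([0.5647, 0.1712, 0.134 ])), (array([328.3, 293.9]), array([0.7166, 0.0584, 0.134 ])), (array([398.4, 319.2]), array([0.7767, 0.1951, 0.134 ]))]
```

```bash
python3 -m crank '{"offset":[[3,-1.5,43],[-6,52.3,0],[-6,52.3,0],[-6,52.3,0],[-6,52.3,0],[-6,52.2,0],[0,0,-10],[0,0,0]],"dr":[[0,0,0],[0,0,8],[0,0,8],[0,0,0],[0,0,0],[0,0,0],[0,0,0],[0,0,0]]}'
python3 arc.py nl 72 2
```

```text
time: 51.8
eef_pos: [0.5596, 0.1717, 0.1729]
eef_rot: [2.528, 1.865, -0.003]
ft_force: [-0.2, -0.8, 0.3]
finger_gap: 0.0339
finger_force: 0.0
nl ang 77.4 r 59.7 Ftan 0.06 Frad -0.84 51.8 0.3
[[2.0, -0.7], [2.0, -0.8], [1.9, -0.8], [1.9, -0.9], [1.9, -1.0], [1.8, -1.0], [1.8, -1.1], [1.8, -1.1]]
```

```bash
python3 -m crank '{"offset":[[5,-0.7,-1],[0,0,-16],[0,0,-15],[2,-0.7,0],[2,-0.8,0],[1.9,-0.8,0],[1.9,-0.9,-0.1],[1.9,-1,-0.1]],"dr":[[0,0,0],[0,0,0],[0,0,0],[0,0,-2],[0,0,-2],[0,0,-2],[0,0,-2],[0,0,-2]]}'
python3 arc.py nl 62 1.5
```

```text
time: 52.8
eef_pos: [0.5707, 0.1683, 0.1407]
eef_rot: [-2.676, -1.635, 0.012]
ft_force: [-10.8, 2.1, 7.2]
finger_gap: 0.034
finger_force: 5.3
nl ang 66.3 r 59.9 Ftan 10.69 Frad -2.44 52.8 7.2
[[1.4, -0.8], [1.4, -0.8], [1.3, -0.8], [1.3, -0.9], [1.3, -0.9], [1.3, -0.9], [1.2, -1.0], [1.2, -1.0]]
```

```bash
python3 -m crank '{"offset":[[-3,1,43],[-16.2,-20.9,0],[-16.2,-20.9,0],[-16.2,-20.9,0],[-16.2,-20.9,0],[-16.2,-20.9,0],[-16.2,-20.9,0],[-16.2,-20.9,0]],"dr":[[0,0,-10.6],[0,0,-10.6],[0,0,-10.6],[0,0,-10.6],[0,0,-10.6],[0,0,-10.6],[0,0,-10.6],[0,0,-10.6]]}'
python3 arc.py nr 157 2
python3 - <<'E'
from h import *
c=grab('wrist')
for r in red(c): print(r[0],r[2], plane(c,*r[0],.134).round(4))
E
```

```text
time: 53.8
eef_pos: [0.4591, 0.0214, 0.1846]
eef_rot: [-3.082, 0.607, -0.004]
ft_force: [0.5, 0.4, 0.3]
finger_gap: 0.0333
finger_force: 0.0
nr ang 155.9 r 52.5 Ftan -0.52 Frad -0.29 53.8 0.3
[[0.9, 1.9], [0.9, 1.9], [1.0, 1.8], [1.0, 1.8], [1.1, 1.8], [1.2, 1.7], [1.2, 1.7], [1.3, 1.7]]
[  4.7 217.7] [0.5593 0.1623 0.1362] [0.5608 0.1647 0.134 ]
[326.4 296.3] [0.4545 0.0201 0.1408] [0.451  0.0214 0.134 ]
```

```bash
python3 -m crank '{"offset":[[-7.5,1,-5],[0,0,-19],[0,0,-19],[0.9,1.9,0],[0.9,1.9,0],[1,1.8,0],[1,1.8,0],[1.1,1.8,0]],"dr":[[0,0,0],[0,0,0],[0,0,0],[0,0,-2],[0,0,-2],[0,0,-2],[0,0,-2],[0,0,-2]]}'
python3 arc.py nr 147 1.5
```

```text
time: 54.85
eef_pos: [0.4555, 0.0282, 0.1415]
eef_rot: [3.012, -0.87, 0.005]
ft_force: [-2.7, -13.3, -1.8]
finger_gap: 0.0342
finger_force: 6.1
nr ang 151.3 r 58.7 Ftan 12.96 Frad -4.00 54.85 -1.8
[[0.9, 1.3], [0.9, 1.3], [0.9, 1.3], [1.0, 1.2], [1.0, 1.2], [1.0, 1.2], [1.1, 1.2], [1.1, 1.1]]
```

nr holds 13 N without turning, so it is still snug. Retreating.

```bash
python3 -m crank '{"offset":[[-2,-4,0],[0,0,25],[0,0,40],[-10,0,50],[-10,0,30],[0,0,0],[0,0,0],[0,0,0]],"dr":[[0,0,0],[0,0,0],[0,0,0],[0,0,0],[0,0,0],[0,0,0],[0,0,0],[0,0,0]]}'
python3 - <<'E'
from h import *
c=grab('side'); cv2.imwrite('pics/fin.png',cv2.resize(c['color'][170:310,260:460,::-1],(800,560)))
c=grab('scene'); print([(r[0],plane(c,*r[0],.132).round(4)) for r in red(c) if r[1][4]<90])
E
```

```text
time: 55.85
eef_pos: [0.4337, 0.0287, 0.2851]
eef_rot: [3.02, -0.863, -0.003]
ft_force: [0.0, 0.2, 0.3]
finger_gap: 0.034
finger_force: 0.0
[(array([318.9, 212.4]), array([0.4469, 0.0225, 0.132 ])), (array([383.2, 245.8]), array([0.5614, 0.1717, 0.132 ])), (array([260.7, 251.6]), array([ 0.5936, -0.0961,  0.132 ])), (array([328.2, 294. ]), array([0.715 , 0.0581, 0.132 ])), (array([398.4, 319.2]), array([0.7749, 0.1953, 0.132 ]))]
```

View pics/fin.png

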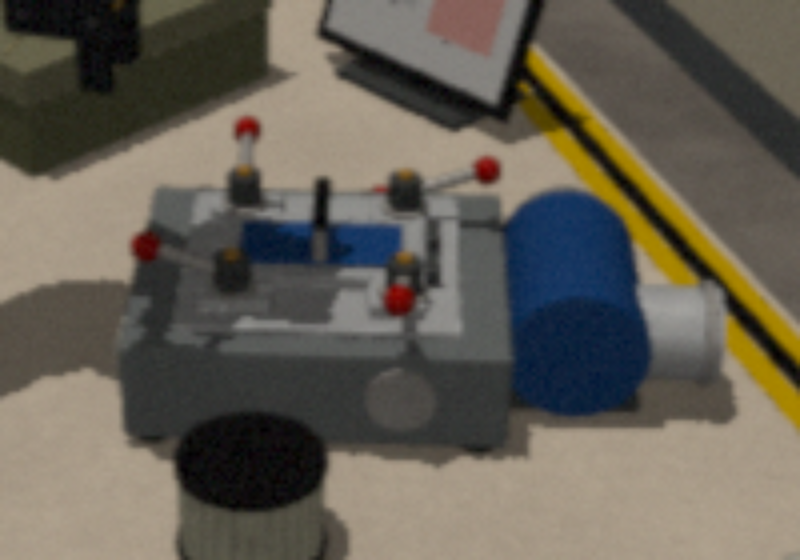

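The final view shows the cover home, all four levers turned alike, and the gripper clear. Handing in.

```bash
python3 -c "
from bench import arm;print(arm.finish_job())"
```

```text
the job is handed in; nothing more can be done
None
```

I pushed the cover home against its stop, then nipped and snugged all four levers crosswise to about 10.5–11.5 N at the ball, and handed the job in at about 56 s; no verdict came back, and I did not measure the cover's height or level directly.

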